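# Brace, close and pin a denture flask

## Robot

A 7-joint arm with a two-finger parallel gripper is mounted at the origin on the work surface. World frame = base frame: x ahead of the robot, y to its left, z up, the work surface at z = 0. Lengths are in m, angles in rad, forces in N, time in s.
With the tool pointing down it reaches from about 0.4 to 0.875 m from the base axis. Payload 19.3 kg.
Tool frame: the origin (TCP) lies on the mounting face of the last link; the fingertips stand 173 mm ahead of it and the grasp point (between the pads) lies 155 mm ahead of it; z points along the fingers, y is the line along which they close (so a half turn about z gives the same grasp; the last joint's range is limited). The gripper opens to 85 mm and grips with 20 to 120 N. Pads are 22 mm wide; open, the fingers measure 114 mm over their backs; the gripper's body (76 mm by 85 mm) begins 54 mm behind the grasp point. The pads swing forward as they close: fully open they stand 13 mm farther back than shut.
Start: joints at [1.206, 0.521, -0.036, 1.599, 0.021, 1.021, -0.113], TCP at [0.182, -0.598, 0.405] pointing down, gripper open.
Joint ranges: [-2.91, 2.91], [-0.3, 2.13], [-1.5, 1.42], [0.17, 2.43], [-1.26, 4.41], [0.16, 1.93], [-2.52, 2.52]. Speed limits (rad/s): [1.89, 1.89, 2.39, 2.39, 3.01, 3.01, 3.01].

## Interface

Orientations are given as [roll, pitch, yaw] about the fixed x, y, z axes, in that order (R = Rz(yaw) Ry(pitch) Rx(roll)).
In Python, from workcell import bot, vision gives the robot as it stands.
- The arm moves only by the shell command python3 -m creep 'ROWS' [FORCE]. ROWS is JSON, a list that holds one entry, the list of rows, each a list of 7 numbers: the opening, from -1 (shut) to 1 (fully open), then the shift along the tool's x, y, z in cm, then the turn, a rotation vector about the tool's x, y, z in rad. In form: [[[grip, tx, ty, tz, rx, ry, rz], ...]]. A call has 1 to 12 rows; each row shifts and turns the commanded pose from where the row before left it, along the tool's axes as they then stand; what a row does not reach is not made up. A row lasts 1/8 s, in which the tool goes at most 62.5 mm and 10.7 degrees, less where a joint would pass 70% of its speed; a pose out of reach is approached as far as the arm can. A call with a gripper value outside its range is refused whole. The fingers move at their own pace and stop on an object; FORCE is the grip in N (left out, the last holds). Time passes only in rows, so rows that do not move let the fingers close. It gives the time, the measured TCP pose, the force, the opening and the grip force at its end, in the units of the state.
- bot.observe(): the state, without advancing time (a new reading comes with each control period).
- vision.grab_frame(name): name is "scene" or "top" or "wrist"; returns a dict with "image" (480x640x3 uint8, blue, green, red), "depth" (480x640 float32, m along the optical axis (not along the pixel's ray), 0 where there is no reading), "fovy" (degrees; the focal length in pixels is half the picture's height over the tangent of half this angle, whatever the lens; pixels are square), "cx", "cy" (the principal point, pixels), "k1" (the pictures are not rectified: a ray, as slopes to the right and down, at radius r is drawn at 1 + k1 r^2 times it, then the intrinsics apply), "cam_to_world" (4x4, takes a point from camera to world coordinates); the wrist camera has in their place "tool_from_camera" (4x4, takes a point from camera to tool coordinates, whose origin is the TCP and whose axes are the flange's). Camera axes: x right, y down, z forward; pixel columns grow to the right and rows downward; lengths in m; the calibration is good to about 2 mm. A picture is of the moment at which its call begins: read the wrist's pose just before it.
- bot.job_done(): hands the job in; it is judged then, once.
The state is a dict: "clock": time; "qpos": joint angles; "qd": joint speeds; "joint_efforts": joint torques, N m; "position": TCP position; "tool_rot": TCP orientation; "force": force on the tool from outside, world axes, zero at the start; "moment": the same for the moment, N m; "grip_width": finger opening in m; "finger_force": force on a finger pad.
Only numpy, scipy, OpenCV 4.12 (cv2) and the standard library are available. Lean on these libraries where they do the work, as an engineer would, in place of code of your own. Each camera call takes 0.05 s, during which the arm holds its last target. There are 200 camera calls.

## Task

Get the denture flask ready for the press: first swing the blue brace round by its red post until it clicks fully home under the front lugs, then swing the brass lid down, and push the orange-handled pin down from above through the holes of lid lug, base lug and brace until its collar bears on the lid lug and presses the lid fully shut. The lid springs up a little on its own, so finish while still gripping the pin and pressing it firmly down on the lug, with nothing else of the robot touching the flask; leave the jars, cast, dish, bottle and spatula where they are and upright.

Things in the scene. Friction and masses are not known exactly. Their poses are not given: they have to be found in the camera images.
- flask: Aluminium lower half of the flask, fixed (place varies), 90 x 90 mm, 50 mm high to the split plane. Origin: centre of its underside; -x is its front (towards the robot), +y its left, z up. A lug 26 mm wide, 10 mm thick, top level with the split plane, sticks out in front from x = -45 to -89 mm, with an upright 11.5 mm hole at x = -73, y = 0
- base_hole (a point): mouth of the upright hole in the base lug, 50 mm above the table; its axes are the flask's
- lid_hinge (a point): middle of the lid's hinge line (along the flask's y) at the rear top edge of the lower half, flask x = +45 mm, z = 50 mm
- lid: brass lid, a 90 x 90 x 22 mm shell lying along its own -x from its origin on the rear hinge line (118 mm from there to its lug's hole). Shut: level, its axes the flask's; it rises about its y axis and starts 0.9 to 1.25 rad up. The stiff hinge (about 5 N at the lug) stays where it is left, but from fully shut springs back up by about 0.03 to 0.12 rad when let go
- lid_hole (a point): upper mouth of the 11.5 mm hole in the lid's lug (26 mm wide, 8 mm thick, its underside level with the lid's), 58 mm above the table when shut
- brace (a joint): blue brace's swing about its upright pivot (rad): 0 points straight out in front; 1.571 is home at its stop, pointing to the flask's -y, its 13 mm eye under the lug holes. Starts at 0 to 0.6, grows counter-clockwise from above. A ball detent resists from 1.1 to 1.37 (about 1 N at the post), then snaps it to the stop. Bar 28 to 38 mm above the table
- brace_post (a point): top of the brace's red upright post, 10 mm diameter, 30 mm tall, top 68 mm above the table; 97 mm from the pivot
- brace_pivot (a point): on the brace's pivot axis, flask x = -73 mm, y = +52 mm; the detent housing, 42 mm high, stands to its left out to y = +110 mm
- pin: steel pin with orange handle, 83 mm tall, standing loose in its stand. Origin at the centre of its tip, z up along it: tapered tip 5 mm, shank 9 mm diameter to 36 mm, collar 23 mm diameter from 36 to 41 mm, round handle 18 mm diameter from 41 to 83 mm. About 70 g
- pin_stand: fixed dark wooden block 64 x 64 x 42 mm; origin centre of its underside; the pin stands in its middle hole (11 mm wide, 38 mm deep), collar on the top
- jar_blue: white jar with blue cap, 40 mm wide, 48 mm tall, origin centre of underside; leave alone
- jar_red: same jar with red cap; leave alone
- jar_green: same jar with green cap; leave alone
- cast: round plaster dental cast, 66 mm wide, 24 mm tall, origin centre of underside; leave alone
- dish: white ceramic dish 90 mm wide, 22 mm tall, origin centre of underside; leave alone
- bottle: white bottle with red cap, 56 mm wide, 130 mm tall, origin centre of underside; leave alone
- spatula: hand spatula 180 mm long lying on the table, origin under its middle; leave alone
Things that resemble listed ones, but are neither listed nor needed, are in the scene too. Of the things like the pin, leave any that is purple or turquoise; of the rest the larger one is meant.

How it is judged:
By the outcome, as a careful person would: the job done as asked, in the order asked, and still so for the second after the job is handed in, while the arm keeps its last pose, push and grip.
It also fails if it takes over 67 s, if anything falls off the work surface, if the arm or the gripper's body presses on something with over 40 N, if the wrist force passes 120 N, or if a joint passes its speed limit or range.

## Working session

There is one attempt and no reset: what is moved stays moved. The work goes in short steps, Python scripts to look and compute and a shell command to move; the robot and the scene stay as the last step left them, time stands still between calls to the robot, and variables do not carry over. Pictures are saved under pics/ and viewed, at most 10 in all, crops included, and the job is handed in when it is done.

```bash
ls; mkdir -p pics; cat > h.py <<'E'
import numpy as np, cv2, pickle
from scipy.spatial.transform import Rotation as R
from workcell import bot, vision
def grab(n):
    s=bot.observe(); f=vision.grab_frame(n)
    if n=='wrist':
        T=np.eye(4);T[:3,:3]=R.from_euler('xyz',s['tool_rot']).as_matrix() if np.size(s['tool_rot'])==3 else np.array(s['tool_rot']);T[:3,3]=s['position']
        f['cam_to_world']=T@np.array(f['tool_from_camera'])
    pickle.dump(f,open(f'{n}.pkl','wb')); return f
def load(n): return pickle.load(open(f'{n}.pkl','rb'))
def K(f):
    fl=240/np.tan(np.radians(f['fovy'])/2); return np.array([[fl,0,f['cx']],[0,fl,f['cy']],[0,0,1]])
def slopes(f,uv):
    uv=np.atleast_2d(np.array(uv,float)); k=K(f)
    return cv2.undistortPoints(uv[:,None],k,np.array([f['k1'],0,0,0.]))[:,0]
def at_depth(f,uv):
    uv=np.atleast_2d(uv); s=slopes(f,uv); d=np.array([f['depth'][int(round(v)),int(round(u))] for u,v in uv])
    p=np.c_[s*d[:,None],d,np.ones(len(d))]; return (p@np.array(f['cam_to_world']).T)[:,:3]
def at_z(f,uv,z):
    s=slopes(f,uv); T=np.array(f['cam_to_world']); r=np.c_[s,np.ones(len(s))]@T[:3,:3].T
    return T[:3,3]+r*((z-T[2,3])/r[:,2])[:,None]
def cloud(f):
    v,u=np.mgrid[0:480,0:640]; s=slopes(f,np.c_[u.ravel(),v.ravel()]); d=f['depth'].ravel()
    p=(np.c_[s*d[:,None],d,np.ones(len(d))]@np.array(f['cam_to_world']).T)[:,:3]; p[d==0]=np.nan
    return p.reshape(480,640,3)
E
python3 - <<'E'
from h import *
print(bot.observe())
for n in('scene','top'):
    f=grab(n); cv2.imwrite(f'pics/{n}1.png',f['image']); print(n,f['fovy'],f['k1'],np.round(f['cam_to_world'],3).tolist())
E
```

```text
pics
{'clock': 0.0, 'qpos': array([ 1.20580362,  0.52203691, -0.03632406,  1.59998101,  0.02121378,
        1.02112888, -0.11279963]), 'qd': array([ 0.00076108, -0.00109601,  0.00380776,  0.00132199,  0.00101552,
       -0.00196865, -0.00051448]), 'joint_efforts': array([ 1.13448797e-03, -9.27100611e+01,  1.98091440e+00, -3.69932520e+01,
        1.79286813e-02,  8.21452006e-03, -4.76216144e-05]), 'position': array([ 0.1815242 , -0.59791738,  0.40412107]), 'tool_rot': array([-3.14042799e+00,  9.74540646e-05,  2.94786980e-01]), 'force': array([-0.54174553, -0.96348987, -0.36194374]), 'moment': array([ 0.00157217, -0.03605354, -0.00491424]), 'finger_force': 0.0, 'grip_width': 0.08505669475361029}
scene 56.68971186726737 -0.07245397030081592 [[0.764, 0.33, -0.554, 1.096], [0.645, -0.416, 0.641, -0.627], [-0.019, -0.847, -0.531, 0.576], [0.0, 0.0, 0.0, 1.0]]
top 49.22101043217155 0.028745975804726286 [[0.024, -0.99, 0.139, 0.375], [-1.0, -0.022, 0.015, -0.018], [-0.012, -0.14, -0.99, 1.291], [0.0, 0.0, 0.0, 1.0]]
```

View pics/top1.png

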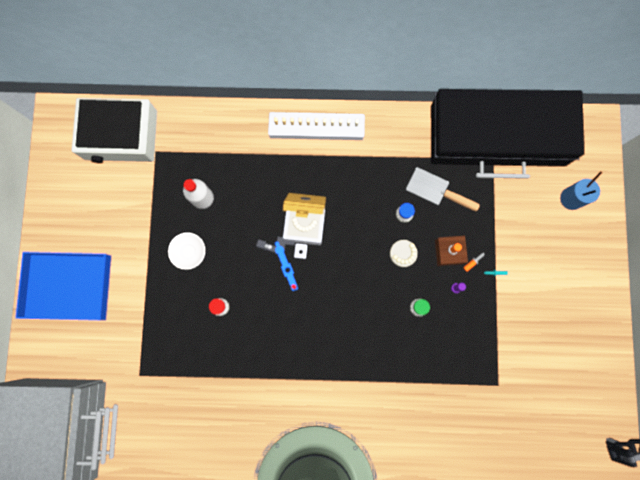

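View pics/scene1.png

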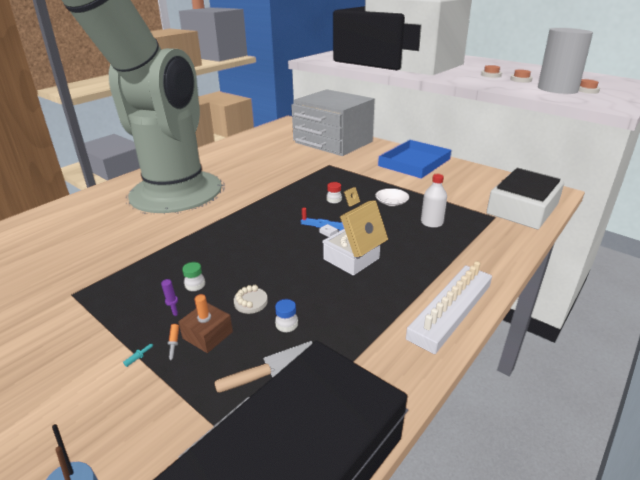

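The top view shows the flask at about (303,225), brace post at about (294,288), pivot (280,243), and pin in its stand at (456,248). A small orange decoy lies at (474,262). Next I'll enlarge both views.

```bash
python3 - <<'E'
from h import *
f=load('top'); c=cloud(f); im=f['image']
a=cv2.resize(im[180:300,250:340],None,fx=5,fy=5,interpolation=cv2.INTER_CUBIC)
b=cv2.resize(im[225:275,430:490],None,fx=5,fy=5,interpolation=cv2.INTER_CUBIC)
o=np.zeros((600,760,3),np.uint8);o[:,:450]=a;o[:250,455:755]=b
g=load('scene'); d=cv2.resize(g['image'][180:280,290:395],(305,290),interpolation=cv2.INTER_CUBIC);o[300:590,455:]=d
cv2.imwrite('pics/crop1.png',o)
hsv=cv2.cvtColor(im,cv2.COLOR_BGR2HSV)
def blob(name,m):
    n,l,s,ce=cv2.connectedComponentsWithStats(m.astype(np.uint8))
    for i in range(1,n):
        if s[i,4]>8:
            p=c[l==i]; print(name,np.round(ce[i],1),s[i,4],'med',np.round(np.nanmedian(p,0),3),'max z',np.round(np.nanmax(p[:,2]),3))
H,S,V=cv2.split(hsv); y,x=np.mgrid[0:480,0:640]
roi=(x>240)&(x<500)&(y>170)&(y<330)
blob('orange',roi&(H>5)&(H<18)&(S>200)&(V>150))
blob('red',roi&((H<5)|(H>172))&(S>150)&(V>90))
blob('blue',roi&(H>95)&(H<125)&(S>150)&(V>80))
blob('dark wood',roi&(H<14)&(S>90)&(V<140)&(x>430)&(V>40))
for t in [(60,85),(100,.12)]: pass
p=at_depth(f,[[303,225],[300,252],[280,243],[288,270],[265,245],[310,200]]);print(np.round(p,3))
E
```

```text
orange [455.8 247.3] 41 med [ 0.555 -0.313  0.087] max z 0.095
orange [469.2 265.5] 57 med [ 0.523 -0.364  0.013] max z 0.02
blue [406.6 209.6] 197 med [ 0.65  -0.206  0.049] max z 0.058
blue [285.3 265. ] 397 med [0.51  0.085 0.038] max z 0.046
dark wood [494.  230.5] 10 med [ 0.612 -0.428  0.003] max z 0.008
dark wood [450.7 251. ] 750 med [ 0.55  -0.309  0.042] max z 0.051
dark wood [495.  282.5] 10 med [ 0.483 -0.428  0.001] max z 0.007
[[ 0.607  0.043  0.05 ]
 [ 0.548  0.051  0.001]
 [ 0.565  0.099  0.028]
 [ 0.502  0.08  -0.002]
 [ 0.558  0.134  0.039]
 [ 0.653  0.026  0.115]]
```

View pics/crop1.png

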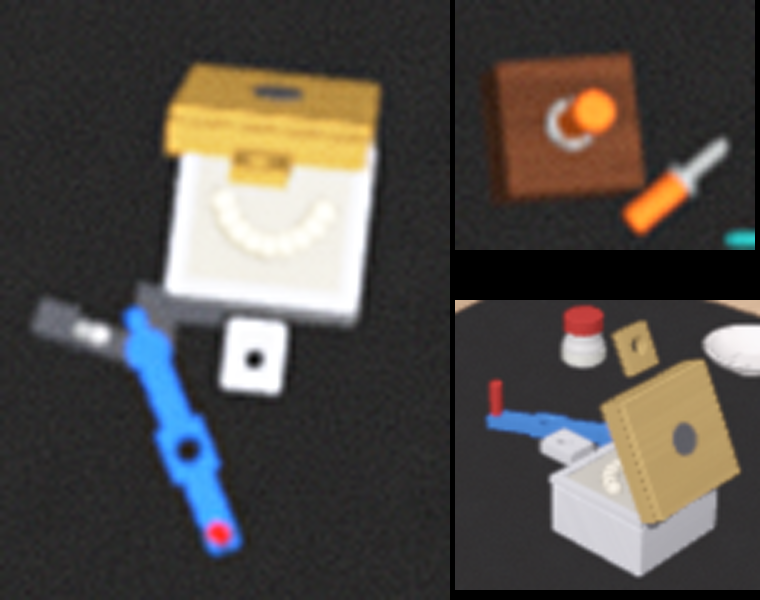

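```bash
python3 - <<'E'
from h import *
f=load('top')
def P(x,y,z,o=(250,180)): return at_z(f,[[(x+.5)/5-.5+o[0],(y+.5)/5-.5+o[1]]],z)[0]
h=P(255,359,.05);post=P(219,533,.068);piv=P(148,345,.038);eye=P(188,450,.038)
fr=P(355,320,.05);fl=P(168,297,.05)
# lug corners
lc=[P(a,b,.05) for a,b in((228,318),(288,322),(282,394),(221,389))]
for n,v in dict(h=h,post=post,piv=piv,eye=eye,fr=fr,fl=fl).items(): print(n,np.round(v*1000,1))
ang=lambda v:np.degrees(np.arctan2(v[1],v[0]))
print('yaw from h->piv (y axis)',ang(piv-h)-90, 'd',np.linalg.norm((piv-h)[:2]))
print('yaw front edge',ang(fl-fr)-90,np.linalg.norm(fl-fr)); print('lug w',np.round(np.array(lc)*1000,1).tolist(),ang(lc[0]-lc[1])-90,ang(lc[0]-lc[3]),ang(lc[1]-lc[2]))
print('post r',np.linalg.norm((post-piv)[:2]),ang(post-piv),ang(eye-piv))
print('pin',P(142,112,.089,(430,225))*1000)
print('stand corners',[np.round(P(a-455,b,.042,(430,225))*1000).tolist() for a,b in((497,65),(630,57),(640,185),(510,197))])
c=cloud(f);c2=cloud(load('scene'))
# lid points by brass colour in scene
im=load('scene')['image'];hs=cv2.cvtColor(im,cv2.COLOR_BGR2HSV)
m=(hs[...,0]>15)&(hs[...,0]<28)&(hs[...,1]>90); 
p=c2[m];p=p[np.all(np.abs(p-[.62,.05,.12])<[.09,.09,.11],1)];print(len(p),np.round(p.min(0),3),np.round(p.max(0),3))
np.save('lid.npy',p)
E
```

```text
h [542.6  47.2  50. ]
post [457.8  60.6  68. ]
piv [549.9  99.7  38. ]
eye [499.4  78.7  38. ]
fr [ 5.625e+02 -2.000e-01  5.000e+01]
fl [571.7  89.8  50. ]
yaw from h->piv (y axis) -7.900646068541661 d 0.053076607823265565
yaw front edge -5.818805316979891 0.09049162977872162
lug w [[562.2, 60.7, 50.0], [560.9, 31.9, 50.0], [526.0, 33.8, 50.0], [527.8, 63.0, 50.0]] -2.5838762606414605 -3.8220502669849767 -3.145762950517581
post r 0.10003877503043411 -156.99281748268396 -157.4132452384038
pin [ 555.69972105 -317.83979103   89.        ]
stand corners [[585.0, -282.0, 42.0], [590.0, -346.0, 42.0], [528.0, -349.0, 42.0], [521.0, -288.0, 42.0]]
1764 [ 0.604 -0.008  0.055] [0.683 0.086 0.173]
```

The measured points agree with the given sizes: hole to pivot 53 mm, post radius about 98 mm, front edge 90.5 mm. That gives a flask yaw of about -5.5° and a brace angle of about 0.5 rad. I'll push the post with the backs of the closed fingers and turn along with the brace.

```bash
cat >> h.py <<'E'
def plan(xyz,yaw_deg):
    s=bot.observe(); p=np.array(s['position']); M=R.from_euler('xyz',s['tool_rot']); G=R.from_euler('xyz',[np.pi,0,np.radians(yaw_deg)])
    print('t',round(s['clock'],2),'pos',np.round(p,4),'rot',np.round(np.degrees(s['tool_rot']),2),'F',np.round(s['force'],1),'w',round(s['grip_width'],4))
    print('shift cm',np.round(M.inv().apply(np.array(xyz)-p)*100,2),'turn',np.round((M.inv()*G).as_rotvec(),3))
E
python3 -m creep '[[[-1,3,-3,0,0,0,0],[-1,3,-3,0,0,0,0],[-1,3,-3,0,0,0,0],[-1,3,-3,0,0,0,0],[-1,3,-3,0,0,0,0],[-1,3,-3,0,0,0,0],[-1,3,-3,0,0,0,0],[-1,3,-3,0,0,0,0],[-1,3,-3,0,0,0,0]]]' 30
python3 -c "
from h import *
plan([.444,.093,.30],23.2)"
```

```text
clock: 1.23
position: [0.3619, -0.2599, 0.4046]
tool_rot: [-3.142, 0.0, 0.295]
force: [0.8, 0.0, 0.3]
grip_width: 0.0003
finger_force: 0.0
t 1.23 pos [ 0.3619 -0.2599  0.4046] rot [-180.      0.     16.89] F [0.8 0.  0.3] w 0.0003
shift cm [ 18.11 -31.39  10.47] turn [-0.    0.   -0.11]
```

```bash
python3 -m creep '[[[-1,2.6,-4.5,1.4,0,0,0],[-1,2.6,-4.5,1.4,0,0,0],[-1,2.6,-4.5,1.5,0,0,0],[-1,2.6,-4.5,1.5,0,0,0],[-1,2.6,-4.5,1.5,0,0,0],[-1,2.6,-4.5,1.5,0,0,0],[-1,2.5,-4.4,1.6,0,0,0],[-1,0,0,0,0,0,-0.11],[-1,0,0,0,0,0,0]]]'
python3 -c "
from h import *
plan([.444,.093,.219],23.2)
f=grab('wrist'); cv2.imwrite('pics/w1.png',f['image'])"
```

```text
clock: 2.35
position: [0.4433, 0.092, 0.3004]
tool_rot: [-3.141, 0.001, 0.405]
force: [0.1, -0.1, -0.4]
grip_width: 0.0
finger_force: 0.0
t 2.35 pos [0.4433 0.092  0.3004] rot [-1.7998e+02  5.0000e-02  2.3220e+01] F [ 0.1 -0.1 -0.4] w 0.0
shift cm [ 0.11 -0.06  8.14] turn [-0.     0.001  0.   ]
```

View pics/w1.png

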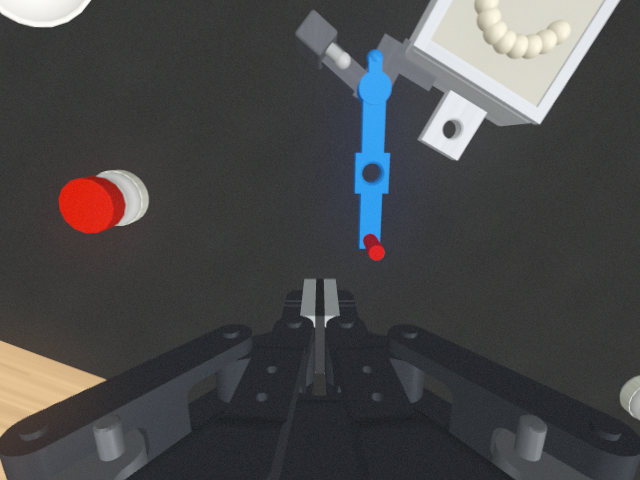

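The wrist view shows the post top at (376,253), the base hole at (452,129), the pivot at (375,87) and the closed fingertips at about (320,285). I'll use these to refine the positions.

```bash
python3 - <<'E'
from h import *
f=load('wrist')
h=at_z(f,[[452,129]],.05)[0];post=at_z(f,[[376,253]],.068)[0];piv=at_z(f,[[374.5,87]],.038)[0];eye=at_z(f,[[372.5,173]],.038)[0]
c=at_z(f,[[540,124],[414,45],[427,33]],.05)
lug=at_z(f,[[447,91],[486,107],[458,160],[418,142]],.05)
for n in ('h','post','piv','eye','c','lug'): print(n,np.round(eval(n)*1000,1).tolist())
ang=lambda v:np.degrees(np.arctan2(v[1],v[0]))
print(ang(piv-h)-90,np.linalg.norm((piv-h)[:2]),ang(c[1]-c[0])-90,np.linalg.norm(c[1]-c[0]),'lug',ang(lug[0]-lug[3]),ang(lug[1]-lug[2]),'brace',ang(post-piv),ang(eye-piv),np.linalg.norm((post-piv)[:2]))
E
```

```text
h [543.7, 48.2, 50.0]
post [459.1, 61.6, 68.0]
piv [548.8, 100.3, 38.0]
eye [500.9, 79.0, 38.0]
c [[567.9, 0.5, 50.0], [575.7, 90.1, 50.0], [584.3, 86.2, 50.0]]
lug [[561.5, 61.1, 50.0], [563.0, 35.5, 50.0], [529.1, 36.0, 50.0], [528.8, 63.6, 50.0]]
-5.51766558686117 0.05235169599377575 -5.009279029107233 0.09000523107563811 lug -4.26590973397302 -0.8107327283655692 brace -156.65568577955023 -156.01150728510075 0.09767947296568799
```

```bash
python3 -m creep '[[[-1,0.05,0,2.8,0,0,0],[-1,0.05,0,2.7,0,0,0],[-1,0,0,2.6,0,0,0],[-1,0,0.7,0,0,0,0],[-1,0,0.6,0,0,0,0],[-1,-0.16,1.02,0,0,0,-0.105],[-1,-0.16,1.02,0,0,0,-0.105],[-1,-0.16,1.02,0,0,0,-0.105]]]'
python3 -m creep '[[[-1,-0.16,1.02,0,0,0,-0.105],[-1,-0.16,1.02,0,0,0,-0.105],[-1,-0.16,1.02,0,0,0,-0.105],[-1,-0.16,1.02,0,0,0,-0.105],[-1,-0.16,1.02,0,0,0,-0.105],[-1,0,0,0,0,0,0]]]'
python3 -c "
from h import *
plan([.5,0,.219],84.8)
f=grab('scene'); grab('wrist'); cv2.imwrite('pics/s2.png',np.hstack([cv2.resize(f['image'][130:290,250:410],(400,400)),cv2.resize(load('wrist')['image'],(400,300))[0:300].repeat(1,0) if 0 else cv2.resize(load('wrist')['image'],(400,400))]))"
```

```text
clock: 3.4
position: [0.4608, 0.0502, 0.221]
tool_rot: [3.14, -0.001, 0.721]
force: [0.2, 0.7, 0.6]
grip_width: -0.0
finger_force: 0.2
clock: 4.15
position: [0.4965, 0.0135, 0.2207]
tool_rot: [3.14, -0.0, 1.241]
force: [-0.2, -1.0, -0.2]
grip_width: -0.0002
finger_force: 0.0
t 4.15 pos [0.4965 0.0135 0.2207] rot [ 1.799e+02 -2.000e-02  7.113e+01] F [-0.2 -1.  -0.2] w -0.0002
shift cm [-1.17  0.77  0.17] turn [ 0.002 -0.    -0.239]
```

View pics/s2.png

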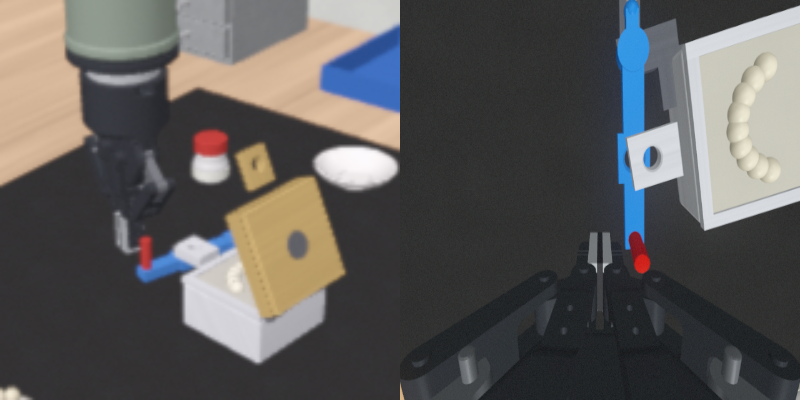

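The brace is following the fingers and is now near the detent. I'll keep going to the stop.

```bash
python3 -m creep '[[[-1,-0.16,1.02,0,0,0,-0.105],[-1,-0.16,1.02,0,0,0,-0.105],[-1,-0.05,0.3,0,0,0,-0.03],[-1,0,0,0,0,0,0]]]'
python3 -m creep '[[[-1,0,0.2,0,0,0,0],[-1,0,0.2,0,0,0,0],[-1,0,0,0,0,0,0]]]'
python3 -c "
from h import *
plan([.5,0,.219],84.8)"
```

```text
clock: 4.75
position: [0.5173, 0.0055, 0.2198]
tool_rot: [-3.142, -0.0, 1.482]
force: [0.4, -0.5, -0.3]
grip_width: -0.0004
finger_force: 0.0
clock: 5.12
position: [0.5215, 0.0051, 0.2197]
tool_rot: [-3.141, 0.0, 1.484]
force: [-0.6, 0.5, 1.6]
grip_width: 0.0001
finger_force: 0.4
t 5.12 pos [0.5215 0.0051 0.2197] rot [-179.98    0.     85.05] F [-0.6  0.5  1.6] w 0.0001
shift cm [-0.7  -2.1   0.07] turn [-0.     0.     0.004]
```

```bash
python3 - <<'E'
from h import *
f=grab('wrist');im=f['image'];hs=cv2.cvtColor(im,cv2.COLOR_BGR2HSV)
m=((hs[...,0]<5)|(hs[...,0]>174))&(hs[...,1]>180)&(hs[...,2]>60)
n,l,s,ce=cv2.connectedComponentsWithStats(m.astype(np.uint8))
for i in range(1,n):
    if s[i,4]>50: print(ce[i],s[i])
c=cloud(f)[m];c=c[(c[:,2]>.064)&(c[:,2]<.072)];print(np.round(np.median(c,0),4),len(c))
p=np.median(c,0);piv=np.array([.5485,.1]);v=p[:2]-piv;print(np.degrees(np.arctan2(v[1],v[0])),np.linalg.norm(v))
E
```

```text
[365.87985866 306.3451119 ] [350 282  31  51 849]
[0.5408 0.0057 0.0679] 401
-94.66722111914916 0.09464814644101338
```

```bash
python3 -m creep '[[[-1,0,0.15,0,0,0,0],[-1,0,0.15,0,0,0,0],[-1,0,0.15,0,0,0,0],[-1,0,0,0,0,0,0]]]'
```

```text
clock: 5.68
position: [0.5239, 0.005, 0.2191]
tool_rot: [-3.136, 0.002, 1.485]
force: [-21.8, 2.5, 13.7]
grip_width: 0.0001
finger_force: 11.2
```

The arm stalled against the stop at 22 N, so the brace is home. I'll back off, rise and measure the lid.

```bash
python3 -m creep '[[[-1,0,-1,0,0,0,0],[-1,0,-1.5,0,0,0,0],[-1,0,-2,-3,0,0,0],[-1,0,-1,-5,0,0,0.17],[-1,0,0,-5,0,0,0.17],[-1,0,0,-3,0,0,0.17],[-1,0,0,0,0,0,0.17],[-1,0,0,0,0,0,0.17],[-1,0,0,0,0,0,0.17],[-1,0,0,0,0,0,0.18],[-1,0,0,0,0,0,0.18],[-1,0,0,0,0,0,0.19]]]'
python3 - <<'E'
from h import *
plan([.5,.05,.38],-5.2)
f=grab('scene');g=grab('top')
im=f['image'];hs=cv2.cvtColor(im,cv2.COLOR_BGR2HSV);m=(hs[...,0]>15)&(hs[...,0]<28)&(hs[...,1]>90)
yaw=np.radians(-5.2);X=np.array([np.cos(yaw),np.sin(yaw),0]);Y=np.array([-X[1],X[0],0]);H=np.array([.6612,.0375,.05])
P=[]
for n,ff in(('scene',f),('top',g)):
    hs=cv2.cvtColor(ff['image'],cv2.COLOR_BGR2HSV);m=(hs[...,0]>14)&(hs[...,0]<30)&(hs[...,1]>90)
    q=cloud(ff)[m]-H; d=np.c_[-q@X,q@Y,q[:,2]]; d=d[np.all(np.abs(d-[.04,0,.06])<[.06,.055,.075],1)&(d[:,2]>.005)]
    print(n,len(d))
    # scan alpha: max inlier normal coordinate near 22mm (lid top) / 8mm
    for a in np.arange(.85,1.3,.05):
        s=d[:,0]*np.cos(a)+d[:,2]*np.sin(a);nn=-d[:,0]*np.sin(a)+d[:,2]*np.cos(a)
        k=(s>.01)&(s<.085)&(np.abs(d[:,1])<.04); k2=s>.1
        print(round(a,2),'shell n med/std mm',np.round([np.median(nn[k])*1e3,nn[k].std()*1e3],1),'lug',k2.sum(),np.round([np.median(nn[k2])*1e3,s.max()*1e3,np.median(d[k2,1])*1e3],1) if k2.sum() else '')
E
```

```text
clock: 7.18
position: [0.4712, 0.0093, 0.3798]
tool_rot: [3.142, -0.001, -0.089]
force: [-0.3, -0.2, -0.5]
grip_width: -0.0003
finger_force: 0.0
t 7.17 pos [0.4712 0.0093 0.3798] rot [ 1.8e+02 -4.0e-02 -5.1e+00] F [-0.3 -0.2 -0.5] w -0.0003
shift cm [ 2.51 -4.31 -0.02] turn [ 0.    -0.001  0.002]
scene 1764
0.85 shell n med/std mm [36.  6.] lug 159 [ 37.3 128.4  -1.6]
0.9 shell n med/std mm [33.1  5. ] lug 170 [ 31.6 130.   -1.6]
0.95 shell n med/std mm [30.3  3.9] lug 175 [ 26.  131.3  -1.6]
1.0 shell n med/std mm [27.5  2.9] lug 183 [ 20.5 132.3  -1.6]
1.05 shell n med/std mm [24.9  1.9] lug 184 [ 14.7 133.   -1.6]
1.1 shell n med/std mm [22.5  1.2] lug 184 [  9.1 133.6  -1.6]
1.15 shell n med/std mm [20.2  1.4] lug 184 [  3.  133.9  -1.6]
1.2 shell n med/std mm [17.7  2.2] lug 184 [ -2.8 133.9  -1.6]
1.25 shell n med/std mm [15.3  3.3] lug 184 [ -8.9 133.6  -1.6]
top 743
0.85 shell n med/std mm [37.7  5.7] lug 78 [ 39.1 131.3  -0.2]
0.9 shell n med/std mm [34.2  4.8] lug 79 [ 33.2 133.   -0.3]
0.95 shell n med/std mm [31.4  3.9] lug 80 [ 27.  134.5  -0.3]
1.0 shell n med/std mm [28.6  2.9] lug 82 [ 20.9 135.7  -0.3]
1.05 shell n med/std mm [26.   1.8] lug 83 [ 15.2 136.5  -0.3]
1.1 shell n med/std mm [23.4  1.3] lug 83 [  9.4 137.   -0.3]
1.15 shell n med/std mm [20.9  1.7] lug 83 [  2.9 137.3  -0.3]
1.2 shell n med/std mm [18.5  2.5] lug 85 [ -3.3 137.2  -0.3]
1.25 shell n med/std mm [16.2  3.5] lug 85 [ -9.6 136.9  -0.3]
```

The lid stands at α≈1.11 rad and fits all sizes: shell 22 mm, lug 8 mm, reach 134 mm. I'll approach from behind the lug's upper face and follow the arc down.

```bash
python3 -m creep '[[[-1,4.04,-1.13,0,0,0,0],[-1,4.04,-1.13,0,0,0,0],[-1,4.04,-1.13,0,0,0,0],[-1,4.04,-1.13,0,0,0,0],[-1,0,0,2,0,0,0],[-1,0,0,1.9,0,0,0],[-1,0,0,0,0,0,0]]]'
python3 -c "
from h import *
plan([.6359,.0398,.341],-5.2)"
```

```text
clock: 8.15
position: [0.6354, 0.0408, 0.3393]
tool_rot: [3.141, 0.003, -0.081]
force: [-0.1, -0.0, 0.5]
grip_width: -0.0
finger_force: 0.0
t 8.15 pos [0.6354 0.0408 0.3393] rot [ 1.7997e+02  1.4000e-01 -4.6300e+00] F [-0.1 -0.   0.5] w -0.0
shift cm [ 0.06  0.1  -0.17] turn [0.    0.003 0.01 ]
```

```bash
python3 -m creep '[[[-1,-1.07,0,0.45,0,0,0],[-1,-1.21,0,0.58,0,0,0],[-1,-1,0,0.7,0,0,0],[-1,-1,0,0.7,0,0,0],[-1,-0.85,0,0.88,0,0,0],[-1,-0.85,0,0.88,0,0,0],[-1,-0.65,0,1.03,0,0,0],[-1,-0.65,0,1.03,0,0,0],[-1,-0.43,0,1.14,0,0,0],[-1,-0.43,0,1.14,0,0,0],[-1,0,0,0,0,0,0]]]'
python3 -c "
from h import *
plan([.6612-.111*.996,.0375+.111*.0906,.231],-5.2)"
```

```text
clock: 9.52
position: [0.5545, 0.0478, 0.2544]
tool_rot: [3.141, 0.001, -0.083]
force: [0.2, -0.4, 0.3]
grip_width: -0.0
finger_force: 0.0
t 9.53 pos [0.5545 0.0478 0.2544] rot [ 1.7998e+02  8.0000e-02 -4.7300e+00] F [ 0.2 -0.4  0.3] w -0.0
shift cm [-0.38  0.06  2.34] turn [0.    0.001 0.008]
```

```bash
cat >> h.py <<'E'
def lid():
    f=grab('scene'); yaw=np.radians(-5.2);X=np.array([np.cos(yaw),np.sin(yaw),0]);Y=np.array([-X[1],X[0],0]);H=np.array([.6612,.0375,.05])
    hs=cv2.cvtColor(f['image'],cv2.COLOR_BGR2HSV);m=(hs[...,0]>14)&(hs[...,0]<30)&(hs[...,1]>90)
    q=cloud(f)[m]-H; d=np.c_[-q@X,q@Y,q[:,2]]; d=d[(d[:,0]>-.03)&(d[:,0]<.15)&(np.abs(d[:,1])<.05)&(d[:,2]>.0)&(d[:,2]<.15)]
    best=[]
    for a in np.arange(-.05,1.3,.01):
        s=d[:,0]*np.cos(a)+d[:,2]*np.sin(a);nn=-d[:,0]*np.sin(a)+d[:,2]*np.cos(a)
        best.append(((np.abs(nn-.022)<.0015).sum(),round(a,2)))
    print('lid angle',sorted(best)[-3:],len(d))
E
python3 -c "
from h import *
lid()"
```

```text
lid angle [(np.int64(782), np.float64(0.19)), (np.int64(833), np.float64(0.21)), (np.int64(848), np.float64(0.2))] 1438
```

Lid at 0.20 rad, as planned. I'll press it shut.

```bash
python3 -m creep '[[[-1,-0.26,0,1.2,0,0,0],[-1,-0.12,0,0.6,0,0,0],[-1,0,0,0.4,0,0,0],[-1,0,0,0.2,0,0,0],[-1,0,0,0.1,0,0,0],[-1,0,0,0,0,0,0]]]'
python3 -c "
from h import *
lid()"
```

```text
clock: 10.32
position: [0.551, 0.0482, 0.2312]
tool_rot: [3.141, -0.0, -0.083]
force: [-6.4, -0.5, 21.9]
grip_width: 0.0
finger_force: 10.9
lid angle [(np.int64(671), np.float64(0.03)), (np.int64(700), np.float64(0.01)), (np.int64(715), np.float64(0.02))] 1267
```

```bash
python3 -m creep '[[[-1,0,0,-1.5,0,0,0],[-1,0,0,-4,0,0,0],[-1,0,0,-4.5,0,0,0],[1,0.44,4.55,0,0,0,0],[1,0.44,4.55,0,0,0,0],[1,0.44,4.55,0,0,0,0],[1,0.44,4.55,0,0,0,0],[1,0.44,4.55,0,0,0,0],[1,0.44,4.55,0,0,0,0],[1,0.44,4.55,0,0,0,0],[1,0.44,4.55,0,0,0,0],[1,0,0,0,0,0,0]]]'
python3 - <<'E'
from h import *
plan([.5557,-.3178,.326],-5.2); lid()
f=grab('wrist'); im=f['image'].copy(); hs=cv2.cvtColor(im,cv2.COLOR_BGR2HSV)
cv2.imwrite('pics/w3.png',im)
m=(hs[...,0]>5)&(hs[...,0]<18)&(hs[...,1]>180)&(hs[...,2]>120)
n,l,s,ce=cv2.connectedComponentsWithStats(m.astype(np.uint8));c=cloud(f)
for i in range(1,n):
    if s[i,4]>80:
        p=c[l==i]; t=p[p[:,2]>np.nanmax(p[:,2])-.004]; print(ce[i],s[i],np.round(np.nanmean(t,0),4),len(t), 'mid range',(np.nanpercentile(t,1,axis=0)+np.nanpercentile(t,99,axis=0))/2,np.nanpercentile(t,99,axis=0)-np.nanpercentile(t,1,axis=0))
E
```

```text
clock: 11.88
position: [0.5549, -0.3214, 0.3302]
tool_rot: [3.141, 0.001, -0.088]
force: [0.1, 1.4, -0.6]
grip_width: 0.0856
finger_force: 0.0
t 11.88 pos [ 0.5549 -0.3214  0.3302] rot [ 1.7994e+02  4.0000e-02 -5.0300e+00] F [ 0.1  1.4 -0.6] w 0.0856
shift cm [ 0.05 -0.36  0.42] turn [0.001 0.001 0.003]
lid angle [(np.int64(680), np.float64(0.08)), (np.int64(766), np.float64(0.07)), (np.int64(769), np.float64(0.06))] 1363
[313.85521886 232.03367003] [299 223  29  28 297] [ 0.5641 -0.3189  0.0869] 32 mid range [ 0.56248036 -0.31675892  0.08700763] [0.00873536 0.01510711 0.00362137]
[375.67676768 255.67676768] [362 246  28  23  99] [ 0.5251 -0.368   0.0094] 59 mid range [ 0.52298108 -0.36574233  0.00949564] [0.01679527 0.02159468 0.00372013]
```

View pics/w3.png

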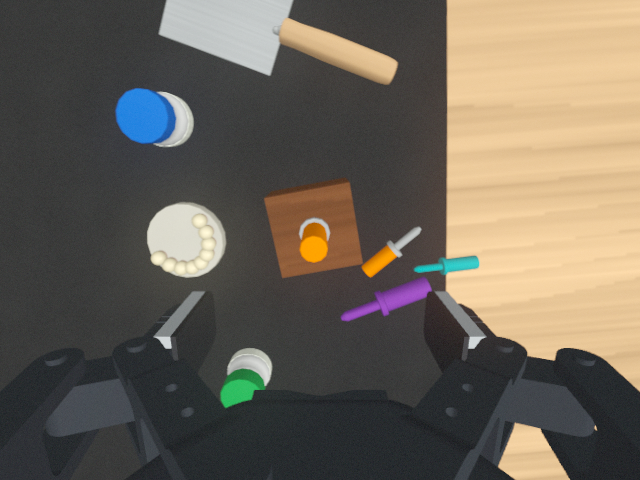

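The pin's handle top is at (314,249), and the collar is behind it at (315,230). The lid sprang back to about 0.065 rad, within what's expected.

```bash
python3 - <<'E'
from h import *
f=load('wrist');p=at_z(f,[[314,249]],.089)[0];q=at_z(f,[[315,232]],.047)[0];print(np.round(p,4),np.round(q,4), 'stand',np.round(at_z(f,[[265,199],[350,182],[361,264],[283,277]],.042),3).tolist())
plan([p[0],p[1],.226],-5.2)
E
```

```text
[ 0.5582 -0.3159  0.089 ] [ 0.5587 -0.3161  0.047 ] stand [[0.586, -0.281, 0.042], [0.593, -0.345, 0.042], [0.529, -0.349, 0.042], [0.523, -0.288, 0.042]]
t 11.97 pos [ 0.5559 -0.3176  0.3304] rot [-1.7996e+02  2.0000e-02 -4.7800e+00] F [ 0.1  0.2 -0.5] w 0.0856
shift cm [ 0.22 -0.18 10.44] turn [-0.001  0.     0.007]
```

```bash
python3 -m creep '[[[1,0.22,-0.18,2.4,0,0,-0.007],[1,0,0,3,0,0,0],[1,0,0,3,0,0,0],[1,0,0,2,0,0,0],[1,0,0,0,0,0,0],[-1,0,0,0,0,0,0],[-1,0,0,0,0,0,0],[-1,0,0,0,0,0,0],[-1,0,0,0,0,0,0],[-1,0,0,0,0,0,0],[-1,0,0,0,0,0,0]]]' 70
python3 -c "
from h import *
plan([.5582,-.3159,.226],-5.2)"
```

```text
clock: 13.35
position: [0.5586, -0.3161, 0.227]
tool_rot: [3.141, -0.001, -0.076]
force: [-1.5, 0.1, 6.7]
grip_width: 0.0166
finger_force: 68.1
t 13.35 pos [ 0.5586 -0.3161  0.227 ] rot [ 1.7998e+02 -3.0000e-02 -4.3500e+00] F [-1.5  0.1  6.7] w 0.0166
shift cm [-0.04 -0.01  0.1 ] turn [ 0.    -0.001  0.015]
```

```bash
python3 -m creep '[[[-1,0,0,-2,0,0,0],[-1,0,0,-3,0,0,0],[-1,0,0,-6,0,0,0]]]'
python3 -m creep '[[[-1,-0.54,-4.52,0,0,0,0],[-1,-0.54,-4.52,0,0,0,0],[-1,-0.54,-4.52,0,0,0,0],[-1,-0.54,-4.52,0,0,0,0],[-1,-0.54,-4.52,0,0,0,0],[-1,-0.54,-4.52,0,0,0,0],[-1,-0.54,-4.52,0,0,0,0],[-1,-0.54,-4.52,0,0,0,0],[-1,0,0,0,0,0,0],[-1,0,0,0,0,0,0]]]'
python3 - <<'E'
from h import *
plan([.5437,.0482,.337],-5.2); lid()
f=grab('wrist'); im=f['image']; g=load('scene')['image']
o=np.hstack([cv2.resize(im[100:400,170:470],(400,400),interpolation=cv2.INTER_CUBIC),cv2.resize(g[130:290,270:430],(400,400),interpolation=cv2.INTER_CUBIC)])
cv2.imwrite('pics/w4.png',o)
E
```

```text
clock: 13.72
position: [0.5579, -0.3157, 0.3371]
tool_rot: [-3.14, 0.003, -0.076]
force: [0.2, -0.6, -0.4]
grip_width: 0.0163
finger_force: 68.3
clock: 14.98
position: [0.5428, 0.0475, 0.3372]
tool_rot: [3.141, -0.001, -0.076]
force: [-0.8, -0.5, -1.4]
grip_width: 0.0161
finger_force: 68.5
t 14.97 pos [0.5428 0.0475 0.3372] rot [ 1.7998e+02 -4.0000e-02 -4.3400e+00] F [-0.8 -0.5 -1.4] w 0.0161
shift cm [ 0.09 -0.08  0.02] turn [ 0.    -0.001  0.015]
lid angle [(np.int64(673), np.float64(0.05)), (np.int64(743), np.float64(0.07)), (np.int64(748), np.float64(0.06))] 1368
```

View pics/w4.png

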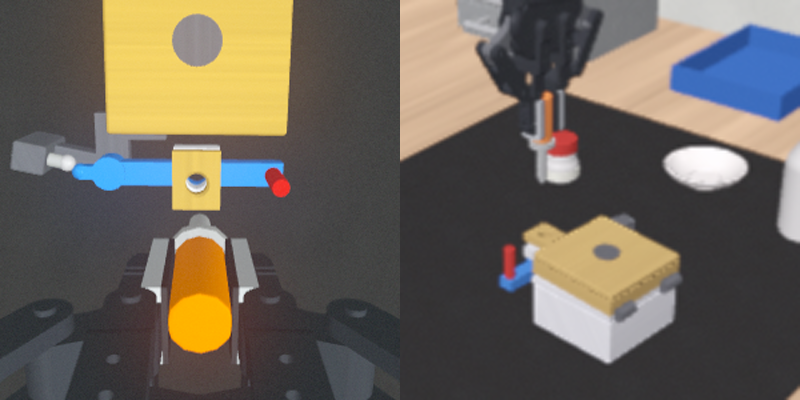

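The wrist crop shows the lid hole at (196,184) and the pin tip around (200,216). In the scene crop the brace is home and the lid nearly shut. I'll compute the lateral offsets.

```bash
python3 - <<'E'
from h import *
f=load('wrist'); px=lambda x,y:[170+(x+.5)*.75-.5,100+(y+.5)*.75-.5]
h=at_z(f,[px(196,184)],.0656)[0]; t=at_z(f,[px(200,220)],.116)[0]; top=at_z(f,[px(200,325)],.337-.221+.083)[0]
print('hole',np.round(h,4),'tip',np.round(t,4),'handle top',np.round(top,4))
# lid lug & lid rect edges
lug=at_z(f,[px(172,150),px(221,150),px(220,210),px(172,210)],.0656)[:, :2]; print(np.round(lug,4).tolist())
fr=at_z(f,[px(106,133),px(286,135)],.05+.022+.09*.065)[:,:2];print('lid front mid',fr.mean(0),np.degrees(np.arctan2(*(fr[0]-fr[1])[::-1]))-90, np.linalg.norm(fr[0]-fr[1]))
plan([h[0],h[1],.3],-5.2)
E
```

```text
hole [0.5449 0.0484 0.0656] tip [0.542  0.0465 0.116 ] handle top [0.5422 0.0466 0.199 ]
[[0.5642, 0.0595], [0.5623, 0.0339], [0.5294, 0.0366], [0.5314, 0.0625]]
lid front mid [0.57353805 0.04604681] -5.030550330094371 0.08867851408122525
t 15.07 pos [0.5428 0.0468 0.3368] rot [ 1.7998e+02 -2.0000e-02 -4.4300e+00] F [ 0.3 -0.3 -0.4] w 0.0166
shift cm [ 0.19 -0.18  3.68] turn [ 0.    -0.     0.014]
```

```bash
python3 -m creep '[[[-1,0.15,-0.17,1.2,0,0,0.01],[-1,0,0,1.5,0,0,0],[-1,0,0,1.2,0,0,0],[-1,0,0,0.5,0,0,0],[-1,0,0,0,0,0,0],[-1,0,0,0,0,0,0]]]'
python3 - <<'E'
from h import *
plan([.5444,.0484,.29],-5.2)
f=grab('wrist'); g=grab('scene')['image']
o=np.hstack([cv2.resize(f['image'][200:300,270:370],(400,400),interpolation=cv2.INTER_CUBIC),cv2.resize(g[190:260,290:360],(400,400),interpolation=cv2.INTER_CUBIC)])
cv2.imwrite('pics/w5.png',o)
E
```

```text
clock: 15.82
position: [0.5445, 0.0495, 0.2927]
tool_rot: [-3.141, -0.0, -0.086]
force: [-0.8, -0.3, -1.2]
grip_width: 0.0166
finger_force: 68.5
t 15.82 pos [0.5445 0.0495 0.2927] rot [-1.7999e+02 -3.0000e-02 -4.9100e+00] F [-0.8 -0.3 -1.2] w 0.0166
shift cm [0.   0.11 0.27] turn [-0.    -0.     0.005]
```

View pics/w5.png

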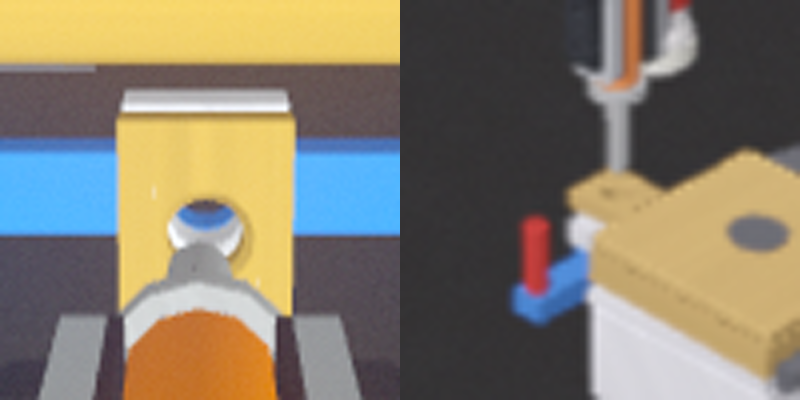

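```bash
python3 - <<'E'
from h import *
f=load('wrist'); px=lambda x,y:[270+(x+.5)/4-.5,200+(y+.5)/4-.5]
h=at_z(f,[px(206,200),px(206,236),px(168,236),px(244,236)],.0656); t=at_z(f,[px(199,243),px(199,260),px(170,277),px(231,277)],.0717)
print(np.round(h*1e3,1).tolist(),np.round(t*1e3,1).tolist())
plan([.5445,.0485,.29],-5.2)
E
```

```text
[[550.9, 47.8, 65.6], [545.4, 48.3, 65.6], [545.9, 53.9, 65.6], [544.9, 42.7, 65.6]] [[546.5, 49.3, 71.7], [543.9, 49.5, 71.7], [541.7, 53.9, 71.7], [540.9, 45.1, 71.7]]
t 15.93 pos [0.5445 0.0495 0.2928] rot [-1.7999e+02 -4.0000e-02 -4.9200e+00] F [-0.2  1.4 -0.2] w 0.0165
shift cm [0.01 0.1  0.28] turn [-0.    -0.001  0.005]
```

```bash
python3 -m creep '[[[-1,0.07,0.1,0,0,0,0],[-1,0,0,0.4,0,0,0],[-1,0,0,0.4,0,0,0],[-1,0,0,0.4,0,0,0],[-1,0,0,0.4,0,0,0],[-1,0,0,0,0,0,0]]]'
python3 -c "
from h import *
plan([.5445,.0485,.24],-5.2);lid()"
```

```text
clock: 16.68
position: [0.5449, 0.0484, 0.276]
tool_rot: [3.141, 0.001, -0.086]
force: [-0.0, -0.2, -1.5]
grip_width: 0.0165
finger_force: 68.5
t 16.68 pos [0.5449 0.0484 0.276 ] rot [ 1.7999e+02  3.0000e-02 -4.9100e+00] F [-0.  -0.2 -1.5] w 0.0165
shift cm [-0.04 -0.01  3.6 ] turn [0.    0.001 0.005]
lid angle [(np.int64(685), np.float64(0.08)), (np.int64(757), np.float64(0.07)), (np.int64(763), np.float64(0.06))] 1345
```

The tip is in the lid hole with no force, so I'll continue down.

```bash
python3 -m creep '[[[-1,0,0,0.4,0,0,0],[-1,0,0,0.4,0,0,0],[-1,0,0,0.4,0,0,0],[-1,0,0,0,0,0,0]]]'
python3 -m creep '[[[-1,0,0,0.4,0,0,0],[-1,0,0,0.4,0,0,0],[-1,0,0,0.4,0,0,0],[-1,0,0,0,0,0,0]]]'
python3 -c "
from h import *
plan([.5445,.0485,.24],-5.2);lid()"
```

```text
clock: 17.23
position: [0.5449, 0.0484, 0.264]
tool_rot: [3.142, 0.001, -0.086]
force: [1.0, -1.1, -0.4]
grip_width: 0.0163
finger_force: 68.5
clock: 17.73
position: [0.5449, 0.0484, 0.2521]
tool_rot: [3.141, 0.001, -0.086]
force: [0.0, 0.6, -0.5]
grip_width: 0.0165
finger_force: 68.5
t 17.73 pos [0.5449 0.0484 0.2521] rot [ 1.7999e+02  3.0000e-02 -4.9100e+00] F [ 0.   0.6 -0.5] w 0.0165
shift cm [-0.04 -0.01  1.21] turn [0.    0.001 0.005]
lid angle [(np.int64(689), np.float64(0.08)), (np.int64(764), np.float64(0.07)), (np.int64(770), np.float64(0.06))] 1323
```

```bash
python3 -m creep '[[[-1,0,0,0.3,0,0,0],[-1,0,0,0.3,0,0,0],[-1,0,0,0.2,0,0,0],[-1,0,0,0.15,0,0,0],[-1,0,0,0,0,0,0]]]' 110
python3 -m creep '[[[-1,0,0,0.1,0,0,0],[-1,0,0,0.1,0,0,0],[-1,0,0,0,0,0,0]]]'
python3 -c "
from h import *
plan([.5445,.0485,.24],-5.2);lid()"
```

```text
clock: 18.4
position: [0.5449, 0.0484, 0.243]
tool_rot: [3.141, 0.0, -0.086]
force: [-3.0, 0.4, 6.0]
grip_width: 0.0154
finger_force: 107.6
clock: 18.77
position: [0.5449, 0.0486, 0.2425]
tool_rot: [3.141, -0.001, -0.086]
force: [-13.1, -1.0, 41.0]
grip_width: 0.0154
finger_force: 111.1
t 18.77 pos [0.5449 0.0486 0.2425] rot [ 1.7998e+02 -5.0000e-02 -4.9100e+00] F [-13.1  -1.   41. ] w 0.0154
shift cm [-0.04  0.01  0.25] turn [ 0.    -0.001  0.005]
lid angle [(np.int64(663), np.float64(0.03)), (np.int64(720), np.float64(0.01)), (np.int64(732), np.float64(0.02))] 1263
```

```bash
python3 -m creep '[[[-1,0,0,-0.04,0,0,0],[-1,0,0,0,0,0,0],[-1,0,0,0,0,0,0]]]'
python3 - <<'E'
from h import *
f=grab('wrist'); g=grab('scene')['image']
o=np.hstack([cv2.resize(f['image'][150:350,220:420],(400,400),interpolation=cv2.INTER_CUBIC),cv2.resize(g[180:280,280:380],(400,400),interpolation=cv2.INTER_CUBIC)])
cv2.imwrite('pics/w6.png',o); lid()
E
```

```text
clock: 19.2
position: [0.5449, 0.0485, 0.2426]
tool_rot: [3.141, -0.001, -0.086]
force: [-10.6, -1.0, 33.1]
grip_width: 0.0156
finger_force: 110.8
lid angle [(np.int64(644), np.float64(0.03)), (np.int64(718), np.float64(0.01)), (np.int64(726), np.float64(0.02))] 1264
```

View pics/w6.png

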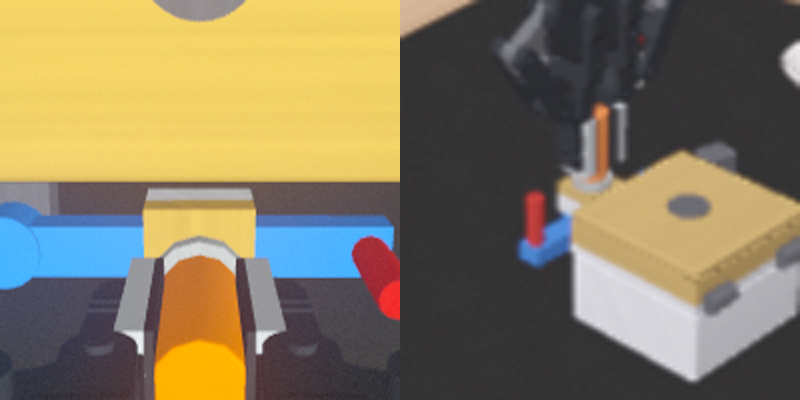

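The collar sits on the lid lug, the lid is shut and the brace is home under the lugs. The fingers touch only the pin, pressing with 33 N. I'll hand it in.

```bash
python3 -c "
from workcell import bot
print(bot.job_done())"
```

```text
the job is handed in; nothing more can be done
None
```

I handed the job in at about 19 s: the brace is home at its stop, the lid is shut, and the pin is through the holes, still gripped and pressed down on the lid lug with about 33 N; the verdict wasn't shown.

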